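Unlatch the slide cassette and lift it out of the slide reader

ROBOT

A 6-joint arm with a two-finger parallel gripper is mounted at the origin on a cart in front of the work surface, level with it; the furniture and walls round the work are solid. World frame = base frame: x ahead of the robot, y to its left, z up, the work surface at z = 0. Lengths are in m, angles in degrees, forces in N, time in s.
With the tool pointing down it reaches from about 0.35 to 0.875 m from the base axis. Payload 4.2 kg.
Tool frame: the origin (TCP) lies midway between the tips of the shut fingers; the grasp point (between the pads) lies 19 mm behind it; z points along the fingers, y is the line along which they close (so a half turn about z gives the same grasp; the last joint's range is limited). The gripper opens to 87 mm and grips with 3 to 60 N. Pads are 19 mm wide; open, the fingers measure 117 mm over their backs; the gripper's body (75 mm by 190 mm) begins 51 mm behind the grasp point.
Start: joints at [90.963, 22.042, 0.453, 0, -68.411, -14.817], TCP at [0.15, 0.607, 0.223] pointing down, gripper open.
Joint ranges: [-179.83, 179.83], [-69.29, 118.12], [-61.27, 80.66], [-181.25, 117.63], [-171.15, -9.14], [-177.46, 177.46]. Speed limits (degrees/s): [159.86, 159.86, 180, 180, 180, 180].

INTERFACE

Orientations are given as a 3x3 rotation matrix whose columns are the frame's x, y, z axes.
In Python, from station import sense, capture, finish_job, silhouettes, landmark_of gives the robot as it stands.
- The arm moves only by the tool step_arm, never from a script. Its arguments are lists of equal length, an entry for each row: "linear": the shift along the tool's x, y, z in mm, a list of three; "delta_rot": the turn, a rotation vector about the tool's x, y, z in rad, a list of three; "grip": the finger opening in mm, from 0 to 87. A call has 1 to 10 rows; each row shifts and turns the commanded pose from where the row before left it, along the tool's axes as they then stand; what a row does not reach is not made up. A row lasts 1/8 s, in which the tool goes at most 62.5 mm and 10.7 degrees, less where a joint would pass 70% of its speed; a pose out of reach is approached as far as the arm can. A call with a gripper value outside its range is refused whole. The fingers move at their own pace and stop on an object; the grip force is fixed at half the most. Time passes only in rows, so rows that do not move let the fingers close. It gives the time, the measured TCP pose, the force, the opening and the grip force at its end, in the units of the state.
- sense(): the state, without advancing time (a new reading comes with each control period).
- capture(name): name is "side" or "top" or "wrist"; returns a dict with "img" (420x560x3 uint8, red, green, blue), "fx", "fy", "cx", "cy" (pixels), "k1" (the pictures are not rectified: a ray, as slopes to the right and down, at radius r is drawn at 1 + k1 r^2 times it, then the intrinsics apply), "world_to_cam" (4x4, takes a point from world to camera coordinates); the wrist camera has in their place "mount" (4x4, takes a point from camera to tool coordinates, whose origin is the TCP and whose axes are the flange's). Camera axes: x right, y up, looking along -z (the intrinsics and any distortion apply to the point x, -y, -z); pixel columns grow to the right and rows downward; lengths in m; the calibration is good to about 2 mm. A picture is of the moment at which its call begins: read the wrist's pose just before it. There is no depth.
- finish_job(): hands the job in; it is judged then, once.
Trained networks look in the newest picture that a camera, given by its name, has taken for a name from the list of things; names that differ only in an ending like _2 or _b are one class to them, and where a whole thing is asked for, a point or a joint stands for the part that bears it (a point fixed in the world has none). Each returns a list of dicts, best first, with "score" (0 to 1); they miss things now and then, are a little off and sometimes report something else, mostly with a low value. They report only what shows in the picture. A call takes as long as a camera call.
- silhouettes(camera, label): "mask" (420x560 bool, what is visible of it) and "point" ([column, row] in pixels, amid what is visible of it).
- landmark_of(camera, label): "point" ([column, row] in pixels: a listed point, or the origin of a listed thing).
The state is a dict: "time_s": time; "joints": joint angles; "joint_velocities": joint speeds; "effort": joint torques, N m; "tcp_pos": TCP position; "ee_rot": TCP orientation; "wrist_force": force on the tool from outside, world axes, zero at the start; "moment": the same for the moment, N m; "gripper_width": opening from 0.0 (shut) to 1.0 (fully open); "gripper_force": force on a finger pad.
Only numpy, scipy, OpenCV 4.12 (cv2) and the standard library are available. Lean on these libraries where they do the work, as an engineer would, in place of code of your own. Each camera call takes 0.05 s, during which the arm holds its last target. There are 200 camera calls.

TASK

The slide reader has finished its run: slide its tinted window fully open by the pull bar, all the way to the left, then pinch the cassette's two green side catches together so that both hooks let go of the nest, and lift the cassette straight up out of the bay. Finish while holding it: level and still, by its pinched catches, with the whole cassette about 5 cm clear above the top of the reader, the window left open. Do not wrench it against its hooks or tip it, or the glass slides will suffer, and leave everything else on the bench where it stands.

Things in the scene. Friction and masses are not known exactly. Their poses are not given: they have to be found in the camera images.
- reader: Slide reader, fixed light-grey instrument, 160 (x) x 330 (y) x 92 high; window rails on its front and back edges rise to 104. Origin: centre of its underside on the worktop; x to its back, y to its left, turned up to 0.28 rad. Right half: open-topped bay, inside 124 (x) x 150 (y), centred at y -76, floor at 22, covered by the window. Left half: closed housing.
- window (a joint): Position (m) of the reader's tinted clear window, a 5 mm panel lying flat in the rails, top face 99 above the worktop. 0 = shut over the bay; it slides along the reader's +y (left) over the housing to its stop at 0.156 = bay fully uncovered. Stays where it is left; takes about 2 N to slide. It may start slightly open.
- window_grip (a point): Middle of the round steel pull bar on the window: 12 mm thick, straight for 52 mm along the reader's x, its centre line 126 above the worktop, 27 above the window's top face, free underneath. It moves with the window.
- nest (a point): Centre of the top face of the nest rail in the bay, 36 above the worktop: an aluminium rail 100 (x) x 37 (y) on a narrower neck, so that both long edges are undercut; end cheeks 13 high stand 46 from its centre at both ends.
- cassette: White slide cassette with eight upright glass slides, 0.15 to 0.26 kg, 88 (x) x 34 (y) x 47 high. Origin: centre of its underside, which rests on the nest rail; axes as the reader's. Its two green catches reach 10 below the origin and 52 above it; their hooks hold under the rail's edges against any pull until both catches are pinched in.
- catch_left (a joint): Turn (rad) of the green rocker catch on the cassette's left side (+y). 0 = at rest, hooked under the rail; 0.24 = pinched fully in, hook swung out 6 mm (free above about 0.18). Pivot 20 above the cassette's underside: pad goes in, hook goes out; a spring returns it. About 6 N on the pad presses it fully in; grip with 15 to 25 N to carry the cassette.
- catch_right (a joint): The same for the catch on the cassette's right side (-y).
- catch_left_pad (a point): Middle of the ribbed outer face of the left catch's touch pad, 32 wide (x), 22 high; 40 above the cassette's underside, 76 above the worktop when seated. At rest the pads lean outward, 61 apart over the faces at mid height, 66 at the tops; fully pinched: upright, 51 apart. Beside each pad 42 or more is free, and fingertips may reach 25 below the pad's middle.
- catch_right_pad (a point): The same for the right catch's touch pad. The pads face each other across the cassette's y axis, so fingers closing along y press both.
- dark_bottle_1: Bystander, leave alone: dark brown bottle with a white cap, 40 x 39 x 100, at the back (sizes in mm). Origin: centre of its underside.
- dark_bottle_3: Bystander, leave alone: dark brown bottle with a black cap, 40 x 40 x 108, at the back (sizes in mm). Origin: centre of its underside.
- sample_cup: Bystander, leave alone: white cup with a red lid, 56 x 56 x 65, on the left (sizes in mm). Origin: centre of its underside.
- timer: Bystander, leave alone: small white timer, 62 x 62 x 18, on the left (sizes in mm). Origin: centre of its underside.
- petri_stack: Bystander, leave alone: stack of petri dishes, 67 x 67 x 47, on the left (sizes in mm). Origin: centre of its underside.

How it is judged:
By the outcome, as a careful person would: the job done as asked, in the order asked, and still so for the second after the job is handed in, while the arm keeps its last pose, push and grip.
It also fails if it takes over 48 s, if anything falls off the work surface, if the arm or the gripper's body presses on something with over 40 N, if the wrist force passes 120 N, or if a joint passes its speed limit or range.

## Working session

There is one attempt and no reset: what is moved stays moved. The work goes in short steps, Python scripts to look and compute and a tool call to move; the robot and the scene stay as the last step left them, time stands still between calls to the robot, and variables do not carry over. Pictures are saved under pics/ and viewed, at most 10 in all, crops included, and the job is handed in when it is done.

Besides the shell and the picture viewer there is one more tool, called after "Call:" as name(argument=value, ...) on one line, values as JSON. step_arm: Moves the arm, as the interface text tells. Its arguments: {"type":"object","properties":{"linear":{"type":"array"},"delta_rot":{"type":"array"},"grip":{"type":"array"}},"required":["linear","delta_rot","grip"]}

```bash
mkdir -p pics; cat > h.py <<'E'
import numpy as np, cv2
from station import sense, capture, finish_job, silhouettes, landmark_of
def w2c(c, s):
    if "mount" in c:
        T=np.eye(4); T[:3,:3]=np.array(s["ee_rot"]); T[:3,3]=s["tcp_pos"]
        return np.linalg.inv(T@np.array(c["mount"]))
    return np.array(c["world_to_cam"])
def ray(c,W,p):
    d=np.array([(p[0]-c["cx"])/c["fx"],(p[1]-c["cy"])/c["fy"]]); u=d.copy()
    for _ in range(30): u=d/(1+c["k1"]*(u@u))
    v=W[:3,:3].T@np.array([u[0],-u[1],-1]); o=-W[:3,:3].T@W[:3,3]
    return o,v
def at_z(c,W,p,z):
    o,v=ray(c,W,p); return o+v*(z-o[2])/v[2]
def proj(c,W,P):
    q=W[:3,:3]@np.array(P)+W[:3,3]; u=np.array([q[0],-q[1]])/-q[2]
    u=u*(1+c["k1"]*(u@u)); return np.array([u[0]*c["fx"]+c["cx"],u[1]*c["fy"]+c["cy"]])
def tri(rs):
    A=np.zeros((3,3));b=np.zeros(3)
    for o,v in rs:
        v=v/np.linalg.norm(v);M=np.eye(3)-np.outer(v,v);A+=M;b+=M@o
    return np.linalg.solve(A,b)
def save(n,img): cv2.imwrite("pics/"+n+".png",img[:,:,::-1])
E
python3 - <<'E'
from h import *
s=sense();print(s["ee_rot"],s["tcp_pos"])
ims=[]
Z={"reader":0,"window_grip":.126,"nest":.036,"cassette":.036,"catch_left_pad":.076,"catch_right_pad":.076,"sample_cup":0,"timer":0,"petri_stack":0,"dark_bottle_1":0,"dark_bottle_3":0}
for cam in("top","side","wrist"):
    s=sense();c=capture(cam);W=w2c(c,s);ims.append(c["img"])
    print(cam,"at",np.round(-W[:3,:3].T@W[:3,3],3))
    for n,z in Z.items():
        for d in landmark_of(cam,n)[:2]:
            print(n,round(d["score"],2),np.round(d["point"],1),np.round(at_z(c,W,d["point"],z),4))
for n,i in zip(("top0","side0"),ims): save(n,i)
E
```

```text
[[ 9.70853552e-01 -2.39673051e-01 -4.57264823e-04]
 [-2.39673477e-01 -9.70851190e-01 -2.14268345e-03]
 [ 6.96073820e-05  2.18982609e-03 -9.99997600e-01]] [0.14949187 0.60623814 0.22144563]
top at [0.462 0.236 1.409]
reader 0.84 [313.6 240.1] [0.5076 0.0978 0.    ]
window_grip 0.58 [344.7 238.6] [0.5084 0.031  0.126 ]
sample_cup 0.62 [183.7 286.3] [0.3742 0.4556 0.    ]
sample_cup 0.37 [334.7 158.5] [0.7387 0.0397 0.    ]
timer 0.9 [156.5 256.9] [0.4539 0.5336 0.    ]
petri_stack 0.82 [192.4 253.4] [0.4654 0.4337 0.    ]
dark_bottle_1 0.85 [332.5 159.9] [0.7345 0.0459 0.    ]
dark_bottle_1 0.51 [370.7 158. ] [ 0.7423 -0.063   0.    ]
dark_bottle_3 0.85 [332.5 159.9] [0.7345 0.0459 0.    ]
dark_bottle_3 0.51 [370.7 158. ] [ 0.7423 -0.063   0.    ]
side at [-0.06  -0.136  0.703]
reader 0.89 [314.4 276.9] [0.5001 0.0959 0.    ]
window_grip 0.67 [349.1 248.3] [0.4969 0.0283 0.126 ]
sample_cup 0.86 [151.1 253.5] [0.3727 0.4532 0.    ]
timer 0.9 [152.7 220.9] [0.4595 0.5289 0.    ]
petri_stack 0.93 [181.2 234.7] [0.4572 0.4334 0.    ]
dark_bottle_1 0.94 [375.4 222.9] [0.7335 0.0414 0.    ]
dark_bottle_1 0.69 [417.7 235.5] [ 0.7418 -0.0641  0.    ]
dark_bottle_3 0.94 [375.4 222.9] [0.7335 0.0414 0.    ]
dark_bottle_3 0.69 [417.7 235.5] [ 0.7418 -0.0641  0.    ]
wrist at [0.215 0.591 0.385]
```

```bash
python3 - <<'E'
from h import *
a=cv2.imread("pics/top0.png")[180:310,240:430];b=cv2.imread("pics/side0.png")[190:390,230:470]
cv2.imwrite("pics/v1.png",np.vstack([cv2.resize(a[:, :],None,fx=4,fy=4)]))
cv2.imwrite("pics/v2.png",cv2.resize(b,None,fx=3,fy=3))
for cam,zs in(("top",(.104,)),("side",(.104,))):
    c=capture(cam);W=w2c(c,None);m=silhouettes(cam,"reader")
    for d in m[:1]:
        k=np.argwhere(d["mask"])[:,::-1].astype(np.float32);r=cv2.minAreaRect(k);bx=cv2.boxPoints(r)
        P=np.array([at_z(c,W,p,.1) for p in bx]);print(cam,d["score"],np.round(bx),np.round(P,4).tolist())
        for i in range(4):
            e=P[i]-P[i-1];print(np.linalg.norm(e),np.arctan2(e[1],e[0]))
E
```

```text
top 0.69 [[251. 214.]
 [378. 208.]
 [381. 269.]
 [255. 275.]] [[0.5694, 0.2694, 0.1], [0.5917, -0.0608, 0.1], [0.432, -0.0689, 0.1], [0.4113, 0.2585, 0.1]]
0.1585061633292829 0.06849721708545647
0.33090024155809844 -1.5034495790151177
0.15987641774928313 -3.0904258350797575
0.3281339836013112 1.634030618648698
side 0.83 [[217. 276.]
 [245. 190.]
 [407. 244.]
 [379. 330.]] [[0.3293, 0.2214, 0.1], [0.5769, 0.3204, 0.1], [0.5921, -0.0628, 0.1], [0.369, -0.0818, 0.1]]
0.3057995718229238 1.7009049555918376
0.26665039873554786 0.38004304699233105
0.3834426369627153 -1.5312040539312533
0.22393353856813314 -3.0566909712930435
```

View pics/v1.png

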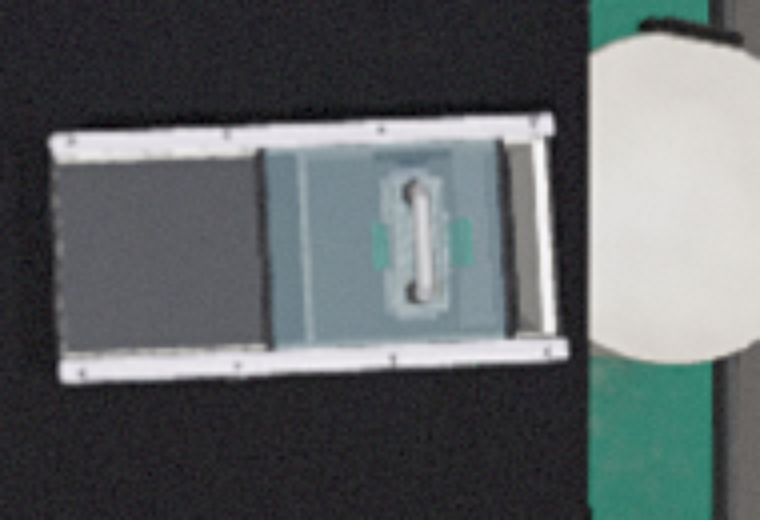

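View pics/v2.png

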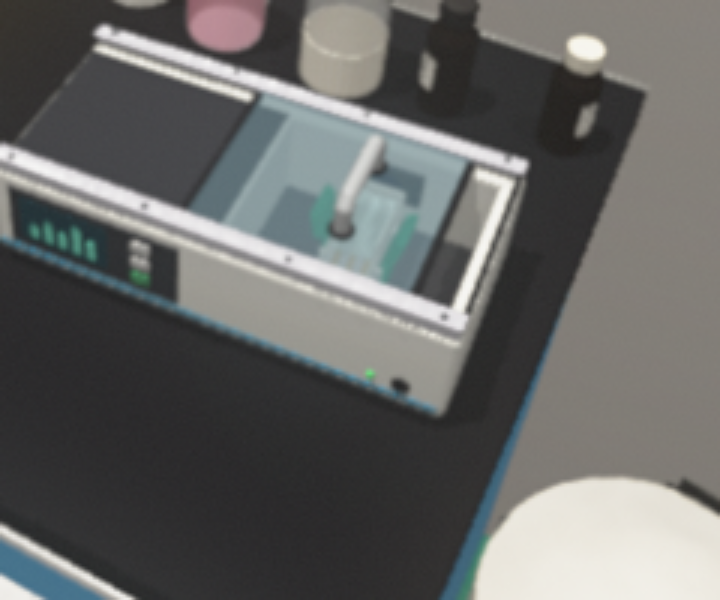

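```bash
python3 - <<'E'
from h import *
ct=capture("top");cs=capture("side");Wt=w2c(ct,0);Ws=w2c(cs,0)
t=lambda x,y:(x/4+240-.4,y/4+180-.4)
s=lambda x,y:(x/3+230-.3,y/3+190-.3)
for n,a,b in(("disc",t(672,200),s(610,565)),("LB",t(50,135),s(97,30)),("RB",t(555,115),s(527,163)),("RF",t(568,350),s(465,322)),("LF",t(60,382),None),("barB",t(413,187),s(375,143)),("barF",t(418,294),s(341,222))):
    z=.126 if n[0]=="b" else .104
    print(n,np.round(at_z(ct,Wt,a,z),4),b and np.round(at_z(cs,Ws,b,z),4),b and np.round(tri([ray(ct,Wt,a),ray(cs,Ws,b)]),3))
sl=capture("side")["img"]; 
b=np.hstack([ct["img"],cs["img"]]);save("full",cv2.resize(b,(800,300),interpolation=cv2.INTER_AREA))
E
```

```text
disc [ 0.5348 -0.1376  0.104 ] [ 0.3265 -0.1845  0.104 ] [ 0.55  -0.222 -0.233]
LB [0.5708 0.2675 0.104 ] [0.562  0.2649 0.104 ] [0.571 0.269 0.096]
RB [ 0.5891 -0.0605  0.104 ] [ 0.586  -0.0598  0.104 ] [ 0.589 -0.06   0.102]
RF [ 0.4369 -0.0689  0.104 ] [ 0.4375 -0.0678  0.104 ] [ 0.437 -0.068  0.105]
LF [0.4124 0.2583 0.104 ] None None
barB [0.5395 0.0358 0.126 ] [0.5303 0.0304 0.126 ] [0.54  0.034 0.116]
barF [0.4717 0.0323 0.126 ] [0.4548 0.022  0.126 ] [0.472 0.028 0.106]
```

View pics/full.png

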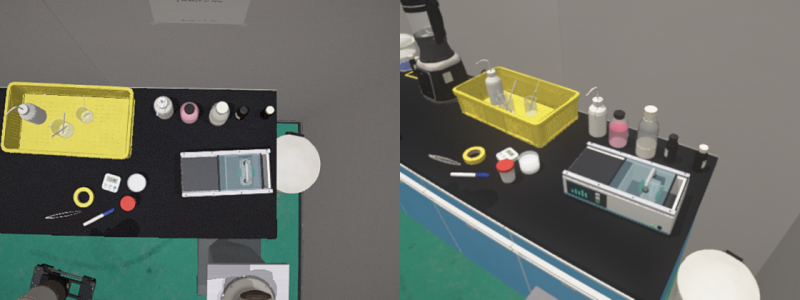

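Call:
step_arm(linear=[[20, 20, 0], [40, 40, 0], [42, 41, 0], [42, 41, 0], [42, 41, 0], [42, 41, 0], [42, 41, 0], [42, 41, 0], [42, 41, 0], [42, 41, 0]], delta_rot=[[0, 0, 0], [0, 0, 0], [0, 0, 0], [0, 0, 0], [0, 0, 0], [0, 0, 0], [0, 0, 0], [0, 0, 0], [0, 0, 0], [0, 0, 0]], grip=[50, 50, 50, 50, 50, 50, 50, 50, 50, 50])

```text
time_s: 3.4
tcp_pos: [0.442, 0.1336, 0.2231]
ee_rot: [[0.971, -0.239, 0.001], [-0.239, -0.971, 0.001], [0.001, -0.001, -1.0]]
wrist_force: [0.3, 0.3, -1.0]
gripper_width: 0.575
gripper_force: 0.0
```

Call:
step_arm(linear=[[42, 41, 0], [30, 25, 0], [15, 19, 0], [0, 0, 0], [0, 0, 0], [0, 0, 0]], delta_rot=[[0, 0, 0], [0, 0, 0], [0, 0, 0], [0, 0, -0.15], [0, 0, -0.157], [0, 0, 0]], grip=[50, 50, 50, 50, 50, 50])

```text
time_s: 4.15
tcp_pos: [0.5054, 0.0318, 0.2226]
ee_rot: [[0.998, 0.063, 0.0], [0.063, -0.998, 0.0], [0.0, -0.0, -1.0]]
wrist_force: [-0.5, -0.2, -0.0]
gripper_width: 0.574
gripper_force: 0.0
```

```bash
python3 - <<'E'
from h import *
s=sense();print(s["time_s"],np.round(s["tcp_pos"],4),np.round(s["ee_rot"],3).tolist(),np.round(s["wrist_force"],1),s["joints"])
c=capture("wrist");W=w2c(c,s);save("w1",c["img"])
for n,z in(("window_grip",.126),("catch_left_pad",.076),("catch_right_pad",.076)):
    for d in landmark_of("wrist",n)[:2]: print(n,d["score"],d["point"],at_z(c,W,d["point"],z))
E
```

```text
4.15 [0.5054 0.0318 0.2226] [[0.998, 0.063, 0.0], [0.063, -0.998, 0.0], [0.0, -0.0, -1.0]] [-0.5 -0.2 -0. ] [ 2.19959151e+01  1.04384433e+01 -1.58857066e+01 -9.52126102e-04
 -6.36622456e+01  7.16188955e+01]
window_grip 0.59 [286.0, 216.8] [0.5036415  0.03004051 0.126     ]
```

View pics/w1.png

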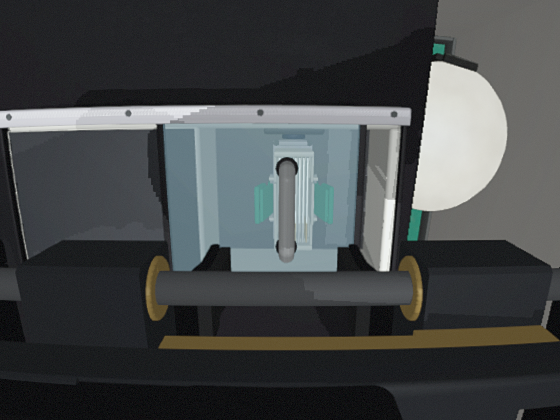

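Call:
step_arm(linear=[[-2, 1.5, 20], [0, 0, 30], [0, 0, 30], [0, 0, 20], [0, 0, 10], [0, 0, 0], [0, 0, 0], [0, 0, 0], [0, 0, 0]], delta_rot=[[0, 0, 0], [0, 0, 0], [0, 0, 0], [0, 0, 0], [0, 0, 0], [0, 0, 0], [0, 0, 0], [0, 0, 0], [0, 0, 0]], grip=[50, 50, 50, 50, 50, 40, 25, 10, 5])

```text
time_s: 5.48
tcp_pos: [0.5037, 0.0304, 0.1131]
ee_rot: [[0.998, 0.065, 0.001], [0.065, -0.998, 0.0], [0.001, -0.0, -1.0]]
wrist_force: [1.1, -0.8, -0.6]
gripper_width: 0.206
gripper_force: 0.0
```

Call:
step_arm(linear=[[0, 0, 0], [0, 0, 0], [0, 0, 0]], delta_rot=[[0, 0, 0], [0, 0, 0], [0, 0, 0]], grip=[5, 5, 5])

```text
time_s: 5.85
tcp_pos: [0.5036, 0.0302, 0.1129]
ee_rot: [[0.998, 0.065, 0.0], [0.065, -0.998, -0.0], [0.0, 0.0, -1.0]]
wrist_force: [-1.4, -0.7, 3.4]
gripper_width: 0.126
gripper_force: 30.0
```

Call:
step_arm(linear=[[0, -5, 0], [0, -10, 0], [0, -15, 0], [0, -15, 0], [0, -15, 0], [0, -15, 0], [0, -12, 0], [0, -8, 0], [0, -5, 0], [0, 0, 0]], delta_rot=[[0, 0, 0], [0, 0, 0], [0, 0, 0], [0, 0, 0], [0, 0, 0], [0, 0, 0], [0, 0, 0], [0, 0, 0], [0, 0, 0], [0, 0, 0]], grip=[5, 5, 5, 5, 5, 5, 5, 5, 5, 5])

```text
time_s: 7.1
tcp_pos: [0.4978, 0.1312, 0.1129]
ee_rot: [[0.998, 0.065, 0.002], [0.065, -0.998, 0.002], [0.002, -0.002, -1.0]]
wrist_force: [4.1, 2.0, 2.8]
gripper_width: 0.129
gripper_force: 30.0
```

Call:
step_arm(linear=[[0, -5, 0], [0, -5, 0], [0, -3, 0], [0, 0, 0]], delta_rot=[[0, 0, 0], [0, 0, 0], [0, 0, 0], [0, 0, 0]], grip=[5, 5, 5, 5])

```text
time_s: 7.6
tcp_pos: [0.4971, 0.1434, 0.1129]
ee_rot: [[0.998, 0.065, 0.002], [0.065, -0.998, 0.001], [0.002, -0.001, -1.0]]
wrist_force: [5.6, -0.4, 3.9]
gripper_width: 0.127
gripper_force: 30.0
```

Call:
step_arm(linear=[[0.5, -4, 0], [0.3, -3, 0], [0, -3, 0], [0, 0, 0]], delta_rot=[[0, 0, 0], [0, 0, 0], [0, 0, 0], [0, 0, 0]], grip=[5, 5, 5, 5])

```text
time_s: 8.1
tcp_pos: [0.4966, 0.153, 0.1129]
ee_rot: [[0.998, 0.065, 0.001], [0.065, -0.998, 0.0], [0.001, -0.0, -1.0]]
wrist_force: [4.2, -0.3, 4.9]
gripper_width: 0.128
gripper_force: 30.0
```

```bash
python3 - <<'E'
from h import *
c=capture("side");cv2.imwrite("pics/v3.png",cv2.resize(c["img"][190:350,210:430,::-1],None,fx=3,fy=3))
E
```

```text
(no output)
```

View pics/v3.png

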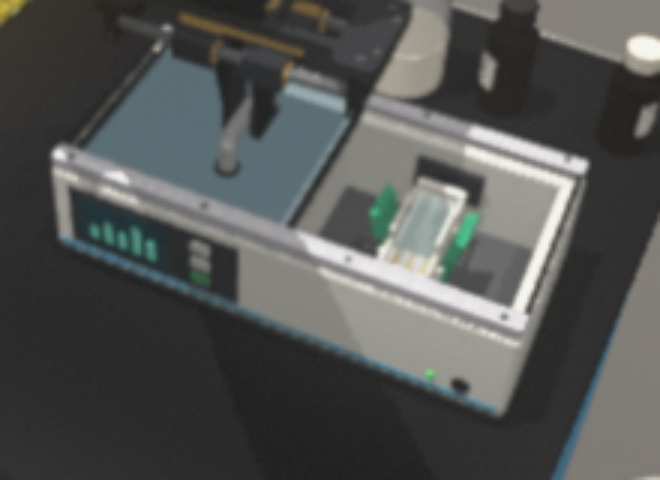

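The window has nearly cleared the bay (its right edge runs from crop (290,220) to (350,120)), and both green catches are visible at (383,212) and (460,245). I'll keep pushing to the stop.

Call:
step_arm(linear=[[0, -2, 0], [0, -2, 0], [0, -2, 0], [0, 0, 0]], delta_rot=[[0, 0, 0], [0, 0, 0], [0, 0, 0], [0, 0, 0]], grip=[5, 5, 5, 5])

```text
time_s: 8.65
tcp_pos: [0.4963, 0.1589, 0.1129]
ee_rot: [[0.998, 0.065, 0.001], [0.065, -0.998, 0.0], [0.001, -0.0, -1.0]]
wrist_force: [4.4, -0.9, 4.8]
gripper_width: 0.126
gripper_force: 30.0
```

Call:
step_arm(linear=[[0.2, -2, 0], [0.2, -2, 0], [0, 0, 0]], delta_rot=[[0, 0, 0], [0, 0, 0], [0, 0, 0]], grip=[5, 5, 5])

```text
time_s: 9.02
tcp_pos: [0.4961, 0.1596, 0.1129]
ee_rot: [[0.998, 0.065, -0.001], [0.065, -0.998, -0.006], [-0.002, 0.005, -1.0]]
wrist_force: [8.3, -11.1, 6.3]
gripper_width: 0.12
gripper_force: 30.0
```

Call:
step_arm(linear=[[0, 0, 0], [0, 0, 0], [0, 0, -20], [0, 0, -40], [0, 30, -40], [0, 50, -20], [0, 40, 0], [0, 10, 0], [0, 0, 0]], delta_rot=[[0, 0, 0], [0, 0, 0], [0, 0, 0], [0, 0, 0], [0, 0, 0], [0, 0, 0], [0, 0, 0], [0, 0, 0], [0, 0, 0]], grip=[45, 45, 45, 60, 87, 87, 87, 87, 87])

```text
time_s: 10.15
tcp_pos: [0.5035, 0.0332, 0.2315]
ee_rot: [[0.998, 0.064, -0.003], [0.064, -0.998, -0.0], [-0.003, -0.0, -1.0]]
wrist_force: [-0.3, 0.1, 0.0]
gripper_width: 0.984
gripper_force: 0.0
```

```bash
python3 - <<'E'
from h import *
v=[]
for cam in("wrist","side","top"):
    s=sense();c=capture(cam);W=w2c(c,s)
    if cam=="wrist":
        print(s["time_s"],np.round(s["tcp_pos"],4),np.round(s["ee_rot"],3).tolist(),np.round(s["wrist_force"],1));save("w2",c["img"])
    for n,z in(("window_grip",.126),("cassette",.036),("nest",.036),("catch_left_pad",.076),("catch_right_pad",.076)):
        for d in landmark_of(cam,n)[:2]: print(cam,n,round(d["score"],2),np.round(d["point"],1),np.round(at_z(c,W,d["point"],z),4))
E
```

```text
10.15 [0.5035 0.0332 0.2315] [[0.998, 0.064, -0.003], [0.064, -0.998, -0.0], [-0.003, -0.0, -1.0]] [-0.3  0.1  0. ]
wrist window_grip 0.83 [116.5 209.7] [0.4964 0.1612 0.126 ]
wrist window_grip 0.16 [222.1 179.5] [0.5245 0.0801 0.126 ]
wrist cassette 0.56 [293.6 186.1] [0.5068 0.0237 0.036 ]
wrist catch_left_pad 0.68 [258.7 197.9] [0.5014 0.0553 0.076 ]
side window_grip 0.64 [291.1 226.4] [0.4956 0.1541 0.126 ]
side cassette 0.69 [350.3 277.3] [0.5074 0.0192 0.036 ]
side cassette 0.56 [349.9 279.9] [0.5005 0.0172 0.036 ]
side nest 0.75 [347.8 275.9] [0.5083 0.0251 0.036 ]
side catch_left_pad 0.45 [334.8 264.9] [0.4879 0.0493 0.076 ]
side catch_right_pad 0.6 [366.9 268.7] [ 0.5104 -0.0102  0.076 ]
top window_grip 0.67 [295.  241.2] [0.5    0.1572 0.126 ]
top catch_right_pad 0.33 [156.8 255.9] [0.457  0.5168 0.076 ]
```

View pics/w2.png

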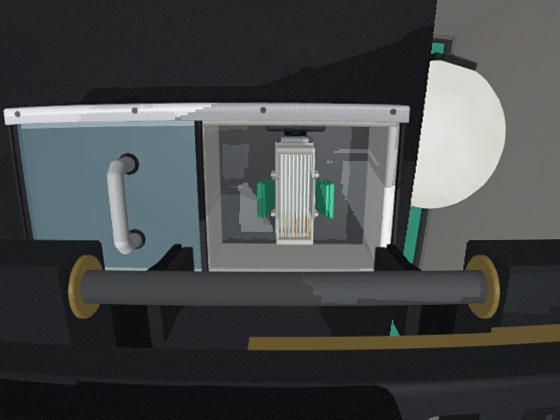

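```bash
python3 - <<'E'
from h import *
s=sense();c=capture("wrist");W=w2c(c,s)
h=cv2.cvtColor(c["img"],cv2.COLOR_RGB2HSV)
m=((h[...,0]>65)&(h[...,0]<95)&(h[...,1]>110)&(h[...,2]>50)).astype(np.uint8);m[:150]=0;m[240:]=0;m[:,:230]=0;m[:,360:]=0
n,l,st,ce=cv2.connectedComponentsWithStats(m)
y=np.array([-np.sin(.058),np.cos(.058),0]);x=np.array([np.cos(.058),np.sin(.058),0])
for i in range(1,n):
    if st[i,4]>50: print(st[i],ce[i])
ref=np.array([.505,.023,0])
for u,v in((257,197),(333,197),(295,197)):
    for z in(.083,.088): 
        P=at_z(c,W,(u,v),z);print(u,z,np.round(P,4),np.round([(P-ref)@x,(P-ref)@y],4))
# predicted outlines for cassette at ref
for a in((.016,.033,.051),(-.016,.033,.051),(.016,-.033,.051),(-.016,-.033,.051),(.044,.017,.047),(-.044,.017,.047),(.044,-.017,.047),(-.044,-.017,.047)):
    print(a,np.round(proj(c,W,ref+x*a[0]+y*a[1]+[0,0,.036+a[2]]),1))
E
```

```text
[257 179  18  41 603] [265.38640133 197.85737977]
[316 180  18  40 621] [324.76167472 198.79871176]
257 0.083 [0.5047 0.0565 0.083 ] [0.0017 0.0335]
257 0.088 [0.5058 0.0562 0.088 ] [0.0027 0.0331]
333 0.083 [ 0.509  -0.0092  0.083 ] [ 0.0022 -0.0324]
333 0.088 [ 0.51   -0.0085  0.088 ] [ 0.0032 -0.0317]
295 0.083 [0.5069 0.0237 0.083 ] [0.0019 0.0006]
295 0.088 [0.5079 0.0239 0.088 ] [0.0029 0.0007]
(0.016, 0.033, 0.051) [257.1 181.4]
(-0.016, 0.033, 0.051) [257.5 217.9]
(0.016, -0.033, 0.051) [334.9 182. ]
(-0.016, -0.033, 0.051) [333.4 218.4]
(0.044, 0.017, 0.047) [276.1 147.8]
(-0.044, 0.017, 0.047) [275.9 247. ]
(0.044, -0.017, 0.047) [316.6 148.1]
(-0.044, -0.017, 0.047) [313.8 247.2]
```

Call:
step_arm(linear=[[3, 9.5, 10], [0, 0, 30], [0, 0, 40], [0, 0, 25], [0, 0, 5], [0, 0, 0]], delta_rot=[[0, 0, 0.003], [0, 0, 0.003], [0, 0, 0], [0, 0, 0], [0, 0, 0], [0, 0, 0]], grip=[87, 87, 87, 87, 87, 87])

```text
time_s: 11.85
tcp_pos: [0.5084, 0.0238, 0.1227]
ee_rot: [[0.998, 0.059, 0.0], [0.059, -0.998, -0.0], [0.0, 0.0, -1.0]]
wrist_force: [-0.3, -0.1, 0.4]
gripper_width: 1.0
gripper_force: 0.0
```

```bash
python3 - <<'E'
from h import *
s=sense();c=capture("wrist");W=w2c(c,s);save("w3",c["img"])
print(np.round(s["tcp_pos"],4),np.round(s["ee_rot"],3).tolist())
x=np.array([np.cos(.058),np.sin(.058),0]);y=np.array([-x[1],x[0],0])
ref=np.array([.507,.0237,.036])
for a in((.016,.033,.051),(-.016,.033,.051),(.016,-.033,.051),(-.016,-.033,.051),(.044,.017,.047),(-.044,.017,.047),(.044,-.017,.047),(-.044,-.017,.047)):
    print(a,np.round(proj(c,W,ref+x*a[0]+y*a[1]+[0,0,a[2]]),1))
E
```

```text
[0.5084 0.0238 0.1227] [[0.998, 0.059, 0.0], [0.059, -0.998, -0.0], [0.0, 0.0, -1.0]]
(0.016, 0.033, 0.051) [224.8 216.5]
(-0.016, 0.033, 0.051) [227.1 269.7]
(0.016, -0.033, 0.051) [343.  216.6]
(-0.016, -0.033, 0.051) [340.6 269.8]
(0.044, 0.017, 0.047) [253.  165.4]
(-0.044, 0.017, 0.047) [256.  309.5]
(0.044, -0.017, 0.047) [314.8 165.5]
(-0.044, -0.017, 0.047) [311.5 309.5]
```

View pics/w3.png

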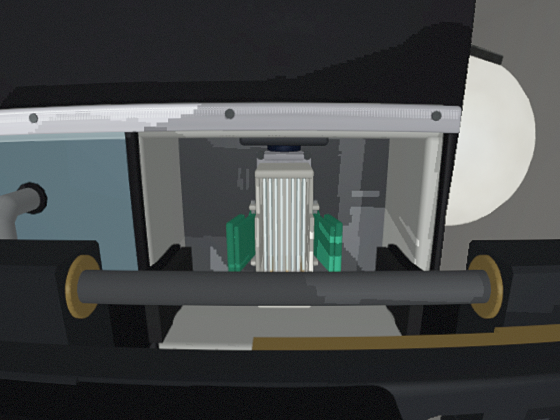

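Call:
step_arm(linear=[[-1.4, 0, 15], [0, 0, 20], [0, 0, 18], [0, 0, 8], [0, 0, 3.5], [0, 0, 0], [0, 0, 0]], delta_rot=[[0, 0, 0], [0, 0, 0], [0, 0, 0], [0, 0, 0], [0, 0, 0], [0, 0, 0], [0, 0, 0]], grip=[87, 87, 87, 87, 87, 87, 70])

```text
time_s: 12.78
tcp_pos: [0.5071, 0.0241, 0.0587]
ee_rot: [[0.998, 0.059, 0.001], [0.059, -0.998, 0.0], [0.001, -0.0, -1.0]]
wrist_force: [-0.3, -0.3, -0.9]
gripper_width: 0.951
gripper_force: 0.0
```

Call:
step_arm(linear=[[0, 0, 0], [0, 0, 0], [0, 0, 0], [0, 0, 0]], delta_rot=[[0, 0, 0], [0, 0, 0], [0, 0, 0], [0, 0, 0]], grip=[66, 62, 59, 57])

```text
time_s: 13.28
tcp_pos: [0.507, 0.024, 0.0586]
ee_rot: [[0.998, 0.06, 0.001], [0.06, -0.998, -0.0], [0.001, 0.0, -1.0]]
wrist_force: [-1.3, -0.9, 4.7]
gripper_width: 0.671
gripper_force: 3.5
```

Call:
step_arm(linear=[[0, 0, 0], [0, 0, 0], [0, 0, 0], [0, 0, 0]], delta_rot=[[0, 0, 0], [0, 0, 0], [0, 0, 0], [0, 0, 0]], grip=[54, 52, 50, 50])

```text
time_s: 13.78
tcp_pos: [0.5072, 0.0236, 0.0595]
ee_rot: [[0.998, 0.06, 0.001], [0.06, -0.998, -0.001], [0.001, 0.001, -1.0]]
wrist_force: [-2.6, -1.8, 11.1]
gripper_width: 0.583
gripper_force: 16.7
```

Call:
step_arm(linear=[[0, 0, 0], [0, 0, 0]], delta_rot=[[0, 0, 0], [0, 0, 0]], grip=[49, 49])

```text
time_s: 14.02
tcp_pos: [0.5072, 0.0236, 0.0595]
ee_rot: [[0.998, 0.06, 0.001], [0.06, -0.998, -0.001], [0.001, 0.001, -1.0]]
wrist_force: [-1.3, -2.3, 11.2]
gripper_width: 0.578
gripper_force: 30.0
```

Call:
step_arm(linear=[[0, 0, -0.5], [0, 0, -0.5], [0, 0, 0]], delta_rot=[[0, 0, 0], [0, 0, 0], [0, 0, 0]], grip=[50, 50, 50])

```text
time_s: 14.4
tcp_pos: [0.5072, 0.0236, 0.0596]
ee_rot: [[0.998, 0.06, 0.001], [0.06, -0.998, -0.0], [0.001, 0.001, -1.0]]
wrist_force: [-0.1, -3.6, 6.0]
gripper_width: 0.578
gripper_force: 19.7
```

Call:
step_arm(linear=[[0, 0, -1], [0, 0, -1], [0, 0, -1], [0, 0, 0]], delta_rot=[[0, 0, 0], [0, 0, 0], [0, 0, 0], [0, 0, 0]], grip=[50, 50, 50, 50])

```text
time_s: 14.9
tcp_pos: [0.5061, 0.0241, 0.0617]
ee_rot: [[0.998, 0.059, -0.001], [0.059, -0.998, -0.0], [-0.001, 0.0, -1.0]]
wrist_force: [0.9, 0.1, -2.1]
gripper_width: 0.581
gripper_force: 19.2
```

Call:
step_arm(linear=[[0, 0, -4], [0, 0, -8], [0, 0, -12], [0, 0, -16], [0, 0, -18], [0, 0, -18], [0, 0, -18], [0, 0, -15], [0, 0, -10], [0, 0, -6]], delta_rot=[[0, 0, 0], [0, 0, 0], [0, 0, 0], [0, 0, 0], [0, 0, 0], [0, 0, 0], [0, 0, 0], [0, 0, 0], [0, 0, 0], [0, 0, 0]], grip=[50, 50, 50, 50, 50, 50, 50, 50, 50, 50])

```text
time_s: 16.15
tcp_pos: [0.5066, 0.024, 0.1876]
ee_rot: [[0.998, 0.059, 0.0], [0.059, -0.998, 0.0], [0.0, -0.0, -1.0]]
wrist_force: [0.3, -1.0, -2.6]
gripper_width: 0.58
gripper_force: 19.2
```

Call:
step_arm(linear=[[0, 0, -2], [0, 0, -1], [0, 0, 0], [0, 0, 0], [0, 0, 0], [0, 0, 0], [0, 0, 0], [0, 0, 0]], delta_rot=[[0, 0, 0], [0, 0, 0], [0, 0, 0], [0, 0, 0], [0, 0, 0], [0, 0, 0], [0, 0, 0], [0, 0, 0]], grip=[50, 50, 50, 50, 50, 50, 50, 50])

```text
time_s: 17.15
tcp_pos: [0.5066, 0.024, 0.1901]
ee_rot: [[0.998, 0.059, 0.0], [0.059, -0.998, 0.0], [0.0, -0.0, -1.0]]
wrist_force: [0.0, -0.6, -2.3]
gripper_width: 0.582
gripper_force: 19.2
```

```bash
python3 - <<'E'
from h import *
s=sense();print(np.round(s["moment"],2))
a=capture("side")["img"][180:360,210:430];b=capture("wrist")["img"]
save("v5",np.hstack([cv2.resize(a,(440,360)),cv2.resize(b[:,150:420],(231,360))]))
E
```

```text
[-0.05 -0.02 -0.03]
```

View pics/v5.png

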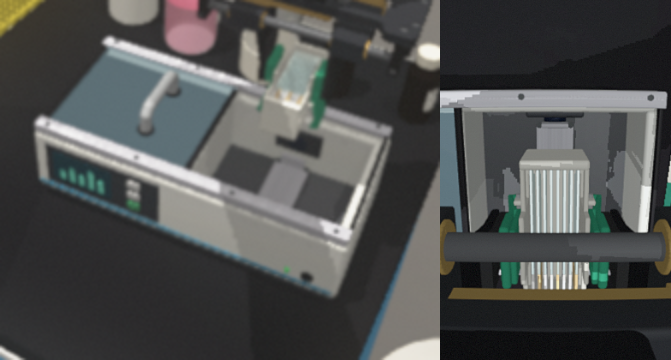

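The side view shows the cassette held above the empty nest with the window still open. I'll check that it's level using the wrist geometry.

```bash
python3 - <<'E'
from h import *
s=sense();c=capture("wrist");W=w2c(c,s)
x=np.array([np.cos(.058),np.sin(.058),0]);y=np.array([-x[1],x[0],0])
o=np.array(s["tcp_pos"])-[0,0,.0235]
im=c["img"].copy()
for t,col in((0,(255,0,0)),(.07,(255,255,0)),(-.07,(0,0,255))):
    X=x*np.cos(t)+np.array([0,0,np.sin(t)]);Z=np.array([0,0,np.cos(t)])-x*np.sin(t);pv=o+[0,0,.04]
    q=[proj(c,W,pv+X*a+y*b+Z*h) for a,b,h in((.044,.017,.007),(.044,-.017,.007),(-.044,-.017,.007),(-.044,.017,.007),(.044,.017,-.04),(.044,-.017,-.04))]
    cv2.polylines(im,[np.round(q[:4]).astype(int)],True,col,1); cv2.line(im,*[tuple(int(v) for v in p) for p in q[4:]],col,1)
save("v6",cv2.resize(im[120:360,180:380],None,fx=2.5,fy=2.5))
E
```

```text
(no output)
```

View pics/v6.png

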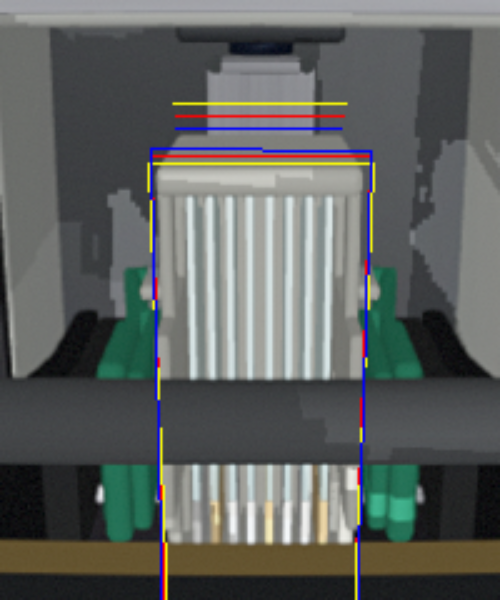

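```bash
python3 - <<'E'
from h import *
s=sense();c=capture("wrist")
cur=c["img"]; old=cv2.imread("pics/w3.png")[:,:,::-1]
x=np.array([np.cos(.058),np.sin(.058),0]);y=np.array([-x[1],x[0],0])
out=[]
for im,tcp,R,o in((old,[.5084,.0238,.1227],[[.998,.059,0],[.059,-.998,0],[0,0,-1]],np.array([.507,.0237,.036])),(cur,s["tcp_pos"],s["ee_rot"],np.array(s["tcp_pos"])-[0,0,.0235])):
    W=w2c(c,{"ee_rot":R,"tcp_pos":tcp}); im=im.copy()
    for h,col in((.047,(255,0,0)),(.0,(255,255,0))):
        q=np.round([proj(c,W,o+x*a+y*b+[0,0,h]) for a,b in((.044,.017),(.044,-.017),(-.044,-.017),(-.044,.017))]).astype(int)
        cv2.polylines(im,[q],True,col,1)
    out.append(cv2.resize(im[140:240,220:350],(390,300),interpolation=cv2.INTER_NEAREST)); out.append(cv2.resize(im[240:340,220:350],(390,300),interpolation=cv2.INTER_NEAREST))
save("v7",np.hstack([np.vstack(out[:2]),np.vstack(out[2:])]))
E
```

```text
(no output)
```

View pics/v7.png

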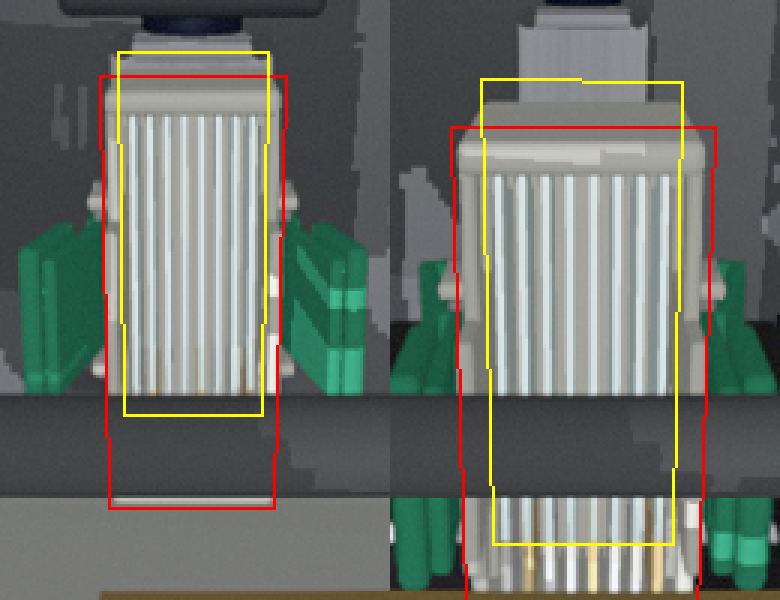

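```bash
cat > tilt.py <<'E'
from h import *
from scipy.optimize import least_squares
from scipy.spatial.transform import Rotation as Ro
def fit(c,Wn,base,new,old,zs,Wo):
    x=np.array([np.cos(.058),np.sin(.058),0]);y=np.array([-x[1],x[0],0]);B=np.array([x,y,[0,0,1]]).T
    b=[B.T@(at_z(c,Wo,p,.036+z)-[.507,.0237,.036]) for p,z in zip(old,zs)]
    f=lambda v:np.ravel([proj(c,Wn,base+v[3:]+B@(Ro.from_rotvec(v[:3]).apply(q-[0,0,.04])+[0,0,.04]))-n for q,n in zip(b,new)])
    return least_squares(f,np.zeros(6)),np.array(b)
E
python3 - <<'E'
from tilt import *
s=sense();c=capture("wrist")
Wo=w2c(c,{"ee_rot":[[.998,.059,0],[.059,-.998,0],[0,0,-1]],"tcp_pos":[.5084,.0238,.1227]});Wn=w2c(c,s)
old=[(220+a/3,140+b/3) for a,b in((106,93),(280,93),(132,116),(254,116),(97,200),(290,200))]+[(220+98/3,140+368/3),(220+288/3,140+368/3)]
new=[(243.3,188.3),(325,187.7),(255.7,198.7),(311.7,198.7),(239.5,236),(328,236),(220,318),(348,318)]
base=np.array(s["tcp_pos"])-[0,0,.0235]+[.0004,0,0]
for bz in(.02,.03,.04):
  for k in(6,8):
    r,b=fit(c,Wn,base,new[:k],old[:k],[.047,.047,.045,.045]+[bz]*4,Wo)
    print(bz,k,np.round(r.x,4),"rms",np.sqrt(np.mean(r.fun**2)))
print(np.round(b,4), s["time_s"])
E
```

```text
0.02 6 [ 0.0089  0.0498  0.0005 -0.0006  0.0003 -0.    ] rms 0.5230199649850673
0.02 8 [0.0051 0.0413 0.0011 0.0027 0.0005 0.0142] rms 6.982865173994959
0.03 6 [ 0.0119  0.0392 -0.0002 -0.0007  0.0003 -0.0012] rms 0.3484709406607566
0.03 8 [0.0054 0.0416 0.0008 0.0024 0.0005 0.0119] rms 6.834895945136043
0.04 6 [ 0.0196  0.0102 -0.0023 -0.0008  0.0004 -0.0031] rms 0.25215937790542664
0.04 8 [0.004  0.1011 0.0004 0.0014 0.0004 0.0084] rms 6.6909220859126854
[[ 0.0411  0.0158  0.047 ]
 [ 0.0412 -0.0163  0.047 ]
 [ 0.0365  0.0111  0.045 ]
 [ 0.0366 -0.0117  0.045 ]
 [ 0.0192  0.0184  0.04  ]
 [ 0.0193 -0.0192  0.04  ]
 [-0.0158  0.019   0.04  ]
 [-0.0158 -0.0196  0.04  ]] 17.35
```

```bash
python3 - <<'E'
from tilt import *
s=sense();c=capture("wrist")
Wo=w2c(c,{"ee_rot":[[.998,.059,0],[.059,-.998,0],[0,0,-1]],"tcp_pos":[.5084,.0238,.1227]});Wn=w2c(c,s)
x=np.array([np.cos(.058),np.sin(.058),0]);y=np.array([-x[1],x[0],0])
old=[(220+a/3,140+b/3) for a,b in((106,93),(280,93),(132,116),(254,116),(97,200),(290,200))]
old+=[proj(c,Wo,np.array([.507,.0237,.036])+x*.0411+y*b) for b in(.0162,-.0162)]
new=[(243.3,188.3),(325,187.7),(255.7,198.7),(311.7,198.7),(239.5,236),(328,236),(250,174.3),(317.7,174.3)]
base=np.array(s["tcp_pos"])-[0,0,.0235]
for ix in((0,1,2,3,6,7),(0,1,6,7),range(8)):
  for bz in(.02,.03):
    r,b=fit(c,Wn,base,[new[i] for i in ix],[old[i] for i in ix],[([.047,.047,.045,.045]+[bz]*2+[0,0])[i] for i in ix],Wo)
    print(list(ix),bz,np.round(r.x,4),"rms",np.sqrt(np.mean(r.fun**2)))
# image stability and side-view tilt of the green/white parts
g=cv2.cvtColor(c["img"],cv2.COLOR_RGB2GRAY).astype(int)
for u in(265,280,295,305): print(u,g[168:204,u].tolist())
E
```

```text
[0, 1, 2, 3, 6, 7] 0.02 [-0.0056  0.0372  0.004   0.      0.0001  0.0006] rms 1.0014992798380997
[0, 1, 2, 3, 6, 7] 0.03 [-0.0056  0.0372  0.004   0.      0.0001  0.0006] rms 1.0014992798380997
[0, 1, 6, 7] 0.02 [-0.0036  0.0382  0.0056  0.0003 -0.      0.0022] rms 1.0865020333859783
[0, 1, 6, 7] 0.03 [-0.0036  0.0382  0.0056  0.0003 -0.      0.0022] rms 1.0865020333859783
[0, 1, 2, 3, 4, 5, 6, 7] 0.02 [-0.0023  0.0394 -0.002   0.0002  0.0004  0.0016] rms 0.9252029723943118
[0, 1, 2, 3, 4, 5, 6, 7] 0.03 [-0.0037  0.0359 -0.0013 -0.      0.0004  0.0002] rms 0.9018629460953967
265 [140, 142, 142, 141, 139, 139, 130, 128, 124, 126, 128, 128, 126, 128, 127, 127, 129, 126, 132, 155, 178, 189, 198, 199, 192, 165, 160, 160, 156, 139, 137, 158, 169, 170, 169, 170]
280 [140, 140, 139, 140, 140, 137, 129, 126, 125, 128, 125, 128, 127, 128, 126, 127, 128, 127, 131, 157, 181, 191, 197, 200, 198, 189, 165, 158, 153, 143, 175, 225, 226, 223, 224, 223]
295 [142, 140, 143, 144, 143, 140, 128, 127, 125, 128, 127, 127, 127, 126, 128, 128, 129, 125, 131, 159, 183, 194, 193, 169, 168, 166, 163, 161, 154, 147, 174, 225, 224, 222, 222, 222]
305 [108, 105, 104, 96, 95, 97, 114, 129, 128, 125, 127, 126, 128, 128, 128, 127, 127, 127, 129, 148, 165, 169, 174, 174, 167, 166, 163, 161, 155, 144, 143, 164, 173, 176, 173, 173]
```

Call:
step_arm(linear=[[0, 0, 0], [0, 0, 0], [0, 0, 0], [0, 0, 0], [0, 0, 0], [0, 0, 0], [0, 0, 0], [0, 0, 0]], delta_rot=[[0, 0.006, 0], [0, 0.008, 0], [0, 0.008, 0], [0, 0.006, 0], [0, 0, 0], [0, 0, 0], [0, 0, 0], [0, 0, 0]], grip=[50, 50, 50, 50, 50, 50, 50, 50])

```text
time_s: 18.45
tcp_pos: [0.5067, 0.024, 0.19]
ee_rot: [[0.998, 0.059, 0.028], [0.059, -0.998, 0.002], [0.028, 0.0, -1.0]]
wrist_force: [0.2, 0.1, -2.4]
gripper_width: 0.577
gripper_force: 19.2
```

```bash
python3 - <<'E'
from h import *
s=sense();print(s["time_s"],s["tcp_pos"],np.round(s["ee_rot"],3).tolist(),s["wrist_force"],s["gripper_force"],np.abs(s["joint_velocities"]).max())
print(finish_job())
E
```

```text
18.45 [0.5066908  0.02399353 0.19004667] [[0.998, 0.059, 0.028], [0.059, -0.998, 0.002], [0.028, 0.0, -1.0]] [ 0.17803841  0.12203965 -2.43921582] 19.154739693040028 0.07172542378863067
the job is handed in; nothing more can be done
None
```

The job is handed in, verdict not shown: the window is open to its stop and the cassette is held still by its pinched catches at 19 N, about 5 cm above the reader. From the wrist images it hung about 2° back-end down, so I turned the tool 1.6° to level it and did not re-measure.

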